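# Proof-load a crimped terminal on the pull tester

## Task

Proof-load the crimped terminal that lies in the pull tester: first swing the orange clamp lever on the grey socket block down fully shut, then draw the green spring-return handle out until its black pointer stands level with the red mark, not pulling it noticeably past the mark. Finish while holding the handle steadily at the mark with the gripper, without letting go, and leave the other things on the bench where they are.

Things in the scene. Friction and masses are not known exactly. Their poses are not given: they have to be found in the camera images.
- tester: pull tester fixed to the bench; aluminium base 150 (x) x 340 (y) x 12 mm, origin centre of underside. In its own frame: grey socket block y +90..+150 (50 wide in x, top z 49); steel spring barrel y -30..+70 (top z 43); then the green handle, pulled to -y; white scale ledge beside it, x +40..+68, y -160..-45, top z 34. Apart from open lever and handle, nothing is above z 55
- lever_hinge (a point): the lever's hinge axis, at tester x = 0, y = +97, z = 47 mm; the axis runs along the tester's x
- lever_tab (a point): middle of the upper face of the orange lever's end tab, 62 mm along the lever from the hinge, 5 mm off its mid-plane. The lever is a flat arm 18 wide, 8 thick, 70 long from the hinge; tab 24 wide, 16 long, 10 thick. Shut, it lies level over the block pointing to tester +y, the tab overhanging the block's end, tab top at z 52
- lever (a joint): lever angle in rad: 0 = fully shut (level, at its stop), 1.4 = nearly upright. Starts standing open; the tab moves up and towards tester -y as it opens. Stiff hinge (0.12 N m, about 2 N at the tab), stays where it is left; push its upper face to tester +y and down to shut it
- puller (a joint): travel of the handle in m: 0 = home, grows as it is pulled to the tester's -y, end stop at 0.085. The spring pulls it home with 6 N at 0, rising by 1.2 N per 10 mm; if let go it flies home
- pull_handle: green upright paddle, 44 (tester x) x 12 (tester y) x 69 mm tall; origin centre of its underside, 23 mm above the bench; top 92 mm above the bench; axes as the tester's. At home at tester x 0, y -70. A rod at z 32 joins it to the barrel on its +y side; above z 50 it is free on all sides and can be pinched across its 12 mm from above
- pointer (a point): tip of the thin black pointer (4 mm wide), fixed to the handle and moving with it: 47 mm to tester +x of the handle's centre, level with it in tester y, 38.5 mm above the bench
- mark: the red mark: an upstanding bar 20 (x) x 6 (y) x 10 mm fixed on the white scale ledge at a different place each time, 30 to 60 mm of handle travel from home; origin at the centre of its underside, axes as the tester's. The pointer is level with it when both have the same tester y
- parts_tray: bystander, not to be moved: blue open tray of small contacts, 110 x 180 x 40, beside the tester on the scale's side
- screwdriver: bystander, not to be moved: screwdriver with a yellow handle, beside the tester on the side away from the scale
- wrench: bystander, not to be moved: steel wrench lying on the bench
- hammer_drill: bystander, not to be moved: red and black drill lying on its side, about 340 long and 75 high
- battery: bystander, not to be moved: black tool battery, 120 x 75 x 66
- solvent: bystander, not to be moved: white bottle with a red cap, 130 tall
- grease: bystander, not to be moved: yellow jar with a green cap, 90 tall

How it is judged:
By the outcome, as a careful person would: the job done as asked, in the order asked, and still so for the second after the job is handed in, while the arm keeps its last pose, push and grip.
It also fails if it takes over 48 s, if anything falls off the work surface, if the arm or the gripper's body presses on something with over 40 N, if the wrist force passes 120 N, or if a joint passes its speed limit or range.

## Robot

A 6-joint arm with a two-finger parallel gripper is mounted at the origin on the work surface. World frame = base frame: x ahead of the robot, y to its left, z up, the work surface at z = 0. Lengths are in m, angles in rad, forces in N, time in s.
With the tool pointing down it reaches from about 0.35 to 0.925 m from the base axis. Payload 6.4 kg.
Tool frame: the origin (TCP) lies on the mounting face of the last link; the fingertips stand 199 mm ahead of it and the grasp point (between the pads) lies 180 mm ahead of it; z points along the fingers, y is the line along which they close (so a half turn about z gives the same grasp; the last joint's range is limited). The gripper opens to 94 mm and grips with 3 to 60 N. Pads are 16 mm wide; open, the fingers measure 119 mm over their backs; the gripper's body (75 mm by 177 mm) begins 78 mm behind the grasp point.
Start: joints at [0.978, 0.245, 1.558, -0, 1.339, -0.174], TCP at [0.264, 0.594, 0.405] pointing down, gripper open.
Joint ranges: [-3.13, 3.13], [-1.02, 2.26], [0.13, 2.54], [-0.95, 4.09], [0.21, 2.88], [-2.74, 2.74]. Speed limits (rad/s): [2.57, 2.57, 3.14, 3.14, 3.14, 3.14].

## Interface

Orientations are given as a rotation vector (axis times angle).
In Python, from bench import arm gives the robot as it stands.
- The arm moves only by the tool nudge_tcp, called after ">>>" as name(argument=value, ...) on one line, values as JSON. Schema: {"type":"object","properties":{"rows":{"type":"array","items":{"type":"object","properties":{"finger_gap":{"type":"number"},"trans":{"type":"array","items":{"type":"number"},"minItems":3,"maxItems":3},"rz":{"type":"number"}},"additionalProperties":false,"required":["finger_gap"]},"minItems":1,"maxItems":12},"only":{"type":"string"},"quiet":{"type":"boolean"},"lines":{"type":"string"}},"required":["rows"],"additionalProperties":false}. rows is a list of rows, 1 to 12 of them, each an object with the fields finger_gap (the finger opening in m), trans (a list: dx, dy, dz in shares of the most that a row can go, 1 being 50 mm), rz (a turn about the tool's z in a scale on which 1.0 is 60 degrees); a field left out counts as zero (the opening has to be given); each row shifts and turns the commanded pose from where the row before left it, along the tool's axes as they then stand; what a row does not reach is not made up. A row lasts 1/10 s, in which the tool goes at most 0.05 m and 0.15 rad, less where a joint would pass 70% of its speed; a pose out of reach is approached as far as the arm can. The fingers move at their own pace and stop on an object; the grip force is fixed at half the most. Time passes only in rows, so rows that do not move let the fingers close. The tool returns the time, the measured TCP pose, the force, the opening and the grip force at its end. only (a regular expression) keeps the lines of the reply that match it, lines (a string "A,B") keeps lines A to B, and quiet returns only ok. A shift or turn number past 1, either way, is cut back to 1. Input that does not fit is refused with a message, and nothing moves.
- arm.sense(): the state, without advancing time (a new reading comes with each control period).
- arm.grab_frame(name): name is "scene" or "top" or "wrist"; returns a dict with "img" (400x640x3 uint8, blue, green, red), "z_map" (400x640 float32, m along the optical axis (not along the pixel's ray), 0 where there is no reading), "fx", "fy", "cx", "cy" (pixels), "T" (4x4, takes a point from camera to world coordinates). Camera axes: x right, y down, z forward; pixel columns grow to the right and rows downward; lengths in m; the calibration is good to about 2 mm. A picture is of the moment at which its call begins.
- arm.finish_job(): hands the job in; it is judged then, once.
The state is a dict: "clock": time; "q": joint angles; "joint_velocities": joint speeds; "joint_torque": joint torques, N m; "position": TCP position; "eef_rot": TCP orientation; "ft_force": force on the tool from outside, world axes, zero at the start; "moment": the same for the moment, N m; "opening": finger opening in m; "finger_force": force on a finger pad.
Only numpy, scipy, OpenCV 4.12 (cv2) and the standard library are available. Lean on these libraries where they do the work, as an engineer would, in place of code of your own. Each camera call takes 0.05 s, during which the arm holds its last target. There are 200 camera calls.

## Working session

There is one attempt and no reset: what is moved stays moved. The work goes in short steps, Python scripts to look and compute and a tool call to move; the robot and the scene stay as the last step left them, time stands still between calls to the robot, and variables do not carry over. Pictures are saved under pics/ and viewed, at most 10 in all, crops included, and the job is handed in when it is done.

```bash
ls; mkdir -p pics
```

Run:
```python
from bench import arm
import cv2,numpy as np
s=arm.sense(); print({k:np.round(v,3) for k,v in s.items()})
for n in("scene","top"):
    f=arm.grab_frame(n); cv2.imwrite(f"pics/{n}0.png",f["img"]); np.savez(f"{n}0.npz",**f); print(n,f["fx"],f["cx"],f["cy"],np.round(f["T"],3))
```

```text
bench.py
pics
{'clock': np.float64(0.0), 'q': array([ 0.978,  0.246,  1.559, -0.   ,  1.339, -0.174]), 'joint_velocities': array([-0.   , -0.001,  0.   , -0.001,  0.001, -0.002]), 'joint_torque': array([-1.0000e-03, -4.1584e+01, -3.1460e+01,  6.8000e-02,  3.3000e-02,
       -0.0000e+00]), 'position': array([0.264, 0.594, 0.404]), 'eef_rot': array([-6.530e-01, -3.072e+00,  3.000e-03]), 'ft_force': array([ 0.276, -0.303, -1.173]), 'moment': array([ 0.016, -0.01 ,  0.005]), 'finger_force': np.float64(0.0), 'opening': np.float64(0.094)}
scene 410.303381152584 319.0521479449268 199.41041863003957 [[-0.456  0.644 -0.613  1.283]
 [ 0.89   0.338 -0.307  0.383]
 [ 0.009 -0.686 -0.728  0.952]
 [ 0.     0.     0.     1.   ]]
top 485.52095442511416 324.9635795440861 200.0327038722608 [[ 0.013 -0.99   0.144  0.257]
 [-1.    -0.014 -0.002  0.015]
 [ 0.004 -0.144 -0.99   1.855]
 [ 0.     0.     0.     1.   ]]
```

View pics/scene0.png

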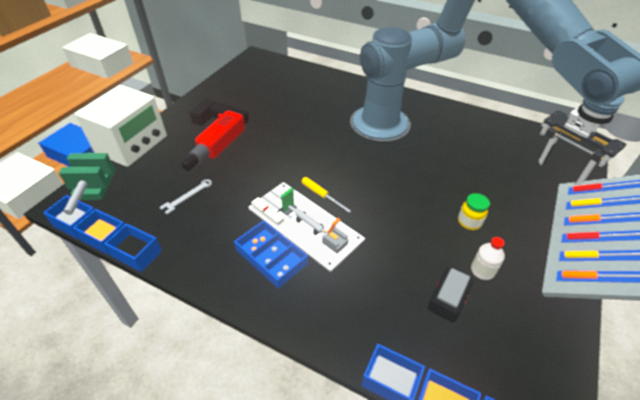

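View pics/top0.png

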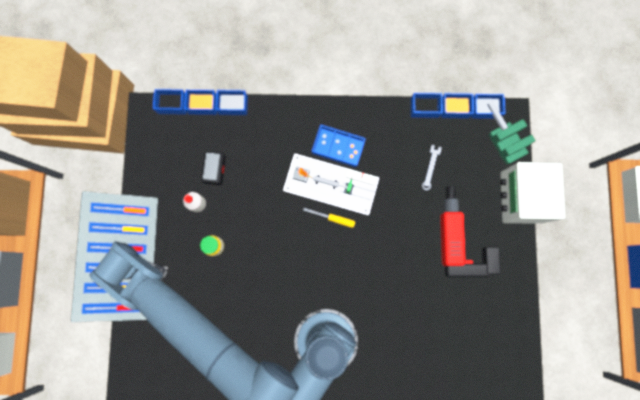

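The scene view shows the tester at about (305,225), with the green handle at (287,200) and the orange lever at (333,228). The top view shows the base at about (330,183), the handle at (349,186), the lever at (303,174) and the tray on the far side (+x world). Next I measure the base pose.

Create h.py:
```python
import numpy as np,cv2
from scipy.spatial.transform import Rotation as R
def ray(f,uv,z):
    uv=np.atleast_2d(np.asarray(uv,float)); T=f["T"]
    d=np.c_[(uv[:,0]-f["cx"])/f["fx"],(uv[:,1]-f["cy"])/f["fy"],np.ones(len(uv))]@T[:3,:3].T
    return T[:3,3]+d*((z-T[2,3])/d[:,2])[:,None]
def cloud(f):
    v,u=np.mgrid[:400,:640]; z=f["z_map"]
    p=np.stack([(u-f["cx"])/f["fx"]*z,(v-f["cy"])/f["fy"]*z,z],-1)
    return p@np.array(f["T"])[:3,:3].T+np.array(f["T"])[:3,3]
```

Run:
```python
from h import *
f=dict(np.load("top0.npz")); hsv=cv2.cvtColor(f["img"],cv2.COLOR_BGR2HSV)
m=((hsv[...,1]<60)&(hsv[...,2]>150)).astype(np.uint8)*255
roi=np.zeros_like(m); roi[145:222,270:390]=1; m*=roi
m=cv2.morphologyEx(m,cv2.MORPH_CLOSE,np.ones((5,5)))
c=max(cv2.findContours(m,0,2)[0],key=cv2.contourArea)
p=ray(f,c[:,0],.012)[:,:2].astype(np.float32)
r=cv2.minAreaRect(p); print(r, cv2.boxPoints(r))
P=cloud(f)
for n,lo,hi in(("green",(45,120,40),(85,255,255)),("orange",(5,140,120),(18,255,255))):
    k=cv2.inRange(hsv,lo,hi)*roi; q=P[k>0]; print(n,len(q),q.mean(0),q.max(0),q.min(0), np.argwhere(k>0).mean(0))
```

```text
((0.589070200920105, -0.0109272301197052), (0.346668004989624, 0.1573835164308548), 74.63117980957031) [[ 0.4672535  -0.15720698]
 [ 0.61900896 -0.19891855]
 [ 0.7108869   0.13535252]
 [ 0.55913144  0.17706409]]
green 24 [ 0.5631958  -0.07652475  0.08698465] [ 0.5832397  -0.0693183   0.10017218] [ 0.54846928 -0.08831201  0.02143534] [187.20833333 348.79166667]
orange 36 [0.6161651  0.09575631 0.09321769] [0.62497441 0.10724343 0.12152042] [0.60840483 0.08327192 0.05480179] [172.13888889 302.36111111]
```

Careful with the scale: shifts go in shares of 50 mm and turns go in shares of 60 degrees. That gives: -0.031 m is -0.62, -0.029 m is -0.58, -0.15 rad is -0.1432.

>>> nudge_tcp(rows=[{"finger_gap": 0, "rz": -0.1432}, {"finger_gap": 0, "trans": [-0.58, -0.62, 0]}, {"finger_gap": 0, "trans": [-0.58, -0.62, 0]}, {"finger_gap": 0, "trans": [-0.58, -0.62, 0]}, {"finger_gap": 0, "trans": [-0.58, -0.62, 0]}, {"finger_gap": 0, "trans": [-0.58, -0.62, 0]}, {"finger_gap": 0, "trans": [-0.58, -0.62, 0]}, {"finger_gap": 0, "trans": [-0.58, -0.62, 0]}, {"finger_gap": 0, "trans": [-0.58, -0.62, 0]}])

```text
clock: 1.0
position: [0.4224, 0.2915, 0.4043]
eef_rot: [-0.421, -3.113, 0.0]
ft_force: [0.7, -0.0, 0.3]
opening: 0.0254
finger_force: 0.0
```

>>> nudge_tcp(rows=[{"finger_gap": 0, "trans": [-0.58, -0.62, 0]}, {"finger_gap": 0, "trans": [-0.58, -0.62, 0]}, {"finger_gap": 0, "trans": [-0.58, -0.62, 0]}, {"finger_gap": 0, "trans": [-0.58, -0.62, 0]}, {"finger_gap": 0, "trans": [-0.58, -0.62, 0]}, {"finger_gap": 0, "trans": [-0.58, -0.62, 0]}, {"finger_gap": 0, "trans": [-0.58, -0.62, 0]}, {"finger_gap": 0}, {"finger_gap": 0}])

```text
clock: 1.9
position: [0.5602, 0.0294, 0.404]
eef_rot: [-0.423, -3.112, -0.001]
ft_force: [0.1, 0.6, 0.9]
opening: 0.0004
finger_force: 0.0
```

Run:
```python
from bench import arm
from h import *
s=arm.sense(); print(s["position"],R.from_rotvec(s["eef_rot"]).as_matrix().round(3).tolist(),s["q"].round(2))
f=arm.grab_frame("wrist"); cv2.imwrite("pics/w1.png",f["img"]); np.savez("w1.npz",**f); print(f["fx"],np.round(f["T"],3).tolist())
```

```text
[0.56023082 0.02944159 0.4040411 ] [[-0.964, 0.267, -0.001], [0.267, 0.964, 0.001], [0.001, 0.0, -1.0]] [-0.15  0.04  1.79  0.    1.32 -1.45]
316.18084124886445 [[0.268, 0.924, 0.273, 0.481], [0.963, -0.257, -0.076, 0.051], [-0.001, 0.283, -0.959, 0.384], [0.0, 0.0, 0.0, 1.0]]
```

View pics/w1.png

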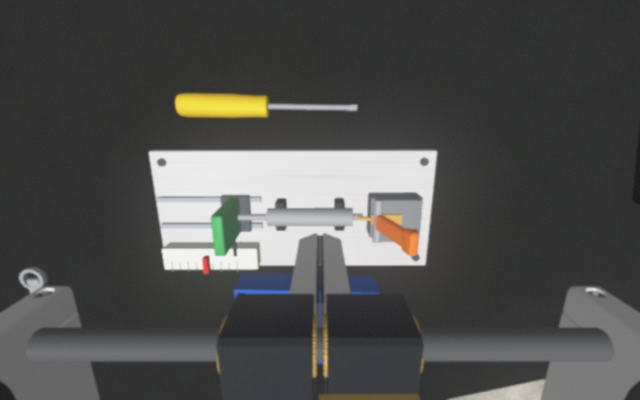

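The wrist view shows the base with its near edge from (150,151) to (437,151) and its far right corner at (427,266). The red mark is at (206,265), the pointer tip at about (235,252), the handle at (227,225) and the lever tab at (408,240), all clear of obstruction.

Add to h.py:
```python
def blob(img,lo,hi,box):
    k=cv2.inRange(cv2.cvtColor(img,cv2.COLOR_BGR2HSV),lo,hi); m=np.zeros_like(k); x0,y0,x1,y1=box; m[y0:y1,x0:x1]=k[y0:y1,x0:x1]; return m
```

Run:
```python
from h import *
f=dict(np.load("w1.npz"))
m=blob(f["img"],(0,0,120),(180,70,255),(130,135,460,290))
def edge(pts): return cv2.fitLine(np.float32(pts),cv2.DIST_HUBER,0,.01,.01).ravel()
near=[(u,np.flatnonzero(m[:,u])[0]-.5) for u in range(170,420,5)]
right=[(np.flatnonzero(m[v])[-1]+.5,v) for v in range(160,258,4)]
left=[(np.flatnonzero(m[v])[0]-.5,v) for v in range(160,236,4)]
far=[(u,np.flatnonzero(m[:,u])[-1]+.5) for u in list(range(265,290,4))+list(range(360,420,4))]
for n,e in zip("NRLF",(near,right,left,far)):
    w=ray(f,e,.012)[:,:2]; l=edge(w); print(n,l,np.degrees(np.arctan2(l[1],l[0])))
def isect(a,b):
    A=np.c_[a[:2],-b[:2]]; t=np.linalg.solve(A,b[2:]-a[2:]); return a[2:]+a[:2]*t[0]
L=[edge(ray(f,e,.012)[:,:2]) for e in(near,right,left,far)]
c=np.array([isect(L[0],L[1]),isect(L[0],L[2]),isect(L[3],L[1]),isect(L[3],L[2])]); print(c)
print("len",np.linalg.norm(c[0]-c[1]),np.linalg.norm(c[0]-c[2]))
o=c.mean(0); y=c[0]-c[1]+c[2]-c[3]; y/=np.linalg.norm(y); x=np.array([y[1],-y[0]]); print("o",o,"y",y,"yaw",np.degrees(np.arctan2(-y[0],y[1])))
np.savez("pose.npz",o=o,x=x,y=y)
tf=lambda P:np.c_[(P[:,:2]-o)@x,(P[:,:2]-o)@y,P[:,2]]*1000
C=cloud(f)
for n,lo,hi,b in(("red",(0,150,90),(4,255,255),(160,240,260,290)),("green",(45,100,30),(85,255,255),(190,180,260,270)),("orange",(5,140,100),(18,255,255),(350,200,430,265))):
    k=blob(f["img"],lo,hi,b)>0; q=tf(C[k]); print(n,k.sum(),q.mean(0).round(1),np.percentile(q,[3,97],axis=0).round(1).tolist())
    if n=="red": uv=np.argwhere(k)[:,::-1]; print(" mark ray z39",tf(ray(f,uv,.039)).mean(0), np.ptp(uv,axis=0))
k=blob(f["img"],(0,0,0),(180,255,60),(229,244,245,257))>0; uv=np.argwhere(k)[:,::-1]; print("pointer",len(uv),tf(ray(f,uv,.0385)).mean(0),tf(ray(f,uv,.0385)).max(0))
print("tab pixels plane")
```

```text
N [0.26762775 0.9635224  0.5222013  0.02241637] 74.476845
R [ 0.9640222  -0.26582173  0.63394934  0.15212838] -15.415786
L [ 0.96394986 -0.26608387  0.53032297 -0.17231467] -15.431367
F [0.26735955 0.9635968  0.6847788  0.04414829] 74.49279
[[ 0.5636169   0.17152202]
 [ 0.47254294 -0.15636535]
 [ 0.70899725  0.1314345 ]
 [ 0.61800367 -0.19651762]]
len 0.34030074 0.15080605
o [ 0.59079015 -0.01248161] y [0.26749367 0.9635596 ] yaw -15.515181
red 68 [  59.8 -104.6   44. ] [[49.1, -108.0, 42.3], [68.1, -102.5, 45.2]]
 mark ray z39 [  62.41861999 -106.5911699    39.        ] [ 5 15]
green 406 [ -1.4 -68.4  93.4] [[-20.0, -73.8, 90.5], [18.6, -64.3, 93.3]]
orange 793 [ -2.5 109.5  93. ] [[-11.0, 96.3, 55.5], [8.2, 121.7, 113.8]]<stdin>:23: RuntimeWarning: Mean of empty slice.
  ret = um.true_divide(
Traceback (most recent call last):
ValueError: zero-size array to reduction operation maximum which has no identity
```

In the tool's units: 0.027 m is 0.54, 0.0215 m is 0.43.

>>> nudge_tcp(rows=[{"finger_gap": 0, "trans": [-0.41, 0.43, 0]}, {"finger_gap": 0, "trans": [-0.404, 0.43, 0]}, {"finger_gap": 0, "trans": [0, 0, 0.54]}, {"finger_gap": 0, "trans": [0, 0, 0.54]}, {"finger_gap": 0, "trans": [0, 0, 0.54]}, {"finger_gap": 0, "trans": [0, 0, 0.54]}, {"finger_gap": 0}, {"finger_gap": 0}])

```text
clock: 2.75
position: [0.6105, 0.0618, 0.2969]
eef_rot: [-0.418, -3.113, -0.0]
ft_force: [0.1, -0.2, 0.6]
opening: 0.0002
finger_force: 0.0
```

>>> nudge_tcp(rows=[{"finger_gap": 0, "trans": [0, 0.24, 0]}, {"finger_gap": 0, "trans": [0, 0.22, 0]}, {"finger_gap": 0, "trans": [0, 0.18, 0.04]}, {"finger_gap": 0, "trans": [0, 0.16, 0.04]}, {"finger_gap": 0, "trans": [0, 0.16, 0.08]}, {"finger_gap": 0, "trans": [0, 0.16, 0.1]}, {"finger_gap": 0, "trans": [0, 0.14, 0.14]}, {"finger_gap": 0, "trans": [0, 0.14, 0.14]}, {"finger_gap": 0, "trans": [0, 0.1, 0.12]}, {"finger_gap": 0, "trans": [0, 0.04, 0.12]}, {"finger_gap": 0}])

```text
clock: 3.85
position: [0.6311, 0.1354, 0.2566]
eef_rot: [-0.421, -3.112, -0.002]
ft_force: [0.2, 0.5, -0.0]
opening: 0.0005
finger_force: 0.0
```

In the tool's units: 0.002 m is 0.04, 0.001 m is 0.02.

>>> nudge_tcp(rows=[{"finger_gap": 0, "trans": [0, 0, 0.04]}, {"finger_gap": 0, "trans": [0, 0, 0.04]}, {"finger_gap": 0, "trans": [0, 0, 0.04]}, {"finger_gap": 0, "trans": [0, 0, 0.02]}, {"finger_gap": 0}])

```text
clock: 4.35
position: [0.6316, 0.135, 0.2513]
eef_rot: [0.421, 3.112, 0.001]
ft_force: [-1.3, 2.2, 3.9]
opening: 0.0006
finger_force: 2.1
```

>>> nudge_tcp(rows=[{"finger_gap": 0, "trans": [0, 0, 0.02]}, {"finger_gap": 0, "trans": [0, 0, 0.02]}, {"finger_gap": 0}])

```text
clock: 4.65
position: [0.6318, 0.1351, 0.2509]
eef_rot: [0.421, 3.113, 0.001]
ft_force: [-5.0, 1.7, 13.3]
opening: 0.0002
finger_force: 6.3
```

Run:
```python
from bench import arm
from h import *
f=arm.grab_frame("wrist"); cv2.imwrite("pics/w2.png",f["img"])
```

```text
(no output)
```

View pics/w2.png

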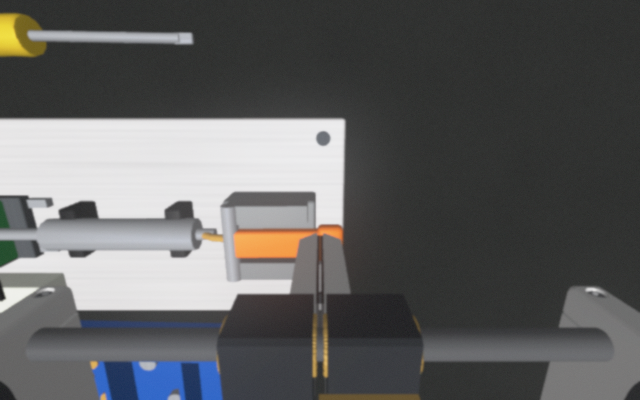

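The wrist view shows the orange lever lying level over the block at (235–340, 243) with the tab under the fingers. The 13 N reaction confirms it's at its stop. Next I move to the handle.

In the tool's units: -0.045 m is -0.9, -0.044 m is -0.88.

>>> nudge_tcp(rows=[{"finger_gap": 0, "trans": [0, 0, -0.6]}, {"finger_gap": 0, "trans": [0, 0, -0.8]}, {"finger_gap": 0.094, "trans": [0, -0.9, -0.2]}, {"finger_gap": 0.094, "trans": [0, -0.9, 0]}, {"finger_gap": 0.094, "trans": [0, -0.9, 0]}, {"finger_gap": 0.094, "trans": [0, -0.88, 0]}, {"finger_gap": 0.094, "trans": [0, -0.88, 0]}, {"finger_gap": 0.094}, {"finger_gap": 0.094}, {"finger_gap": 0.094}])

```text
clock: 5.7
position: [0.5722, -0.0794, 0.3283]
eef_rot: [-0.42, -3.113, -0.0]
ft_force: [-0.8, -0.4, 1.2]
opening: 0.0608
finger_force: 0.0
```

Run:
```python
from bench import arm
from h import *
p=np.load("pose.npz");o,x,y=p["o"],p["x"],p["y"]
s=arm.sense(); t=s["position"]; print("tcp tester",(t[:2]-o)@x,(t[:2]-o)@y,t[2],s["opening"])
tf=lambda P:np.c_[(P[:,:2]-o)@x,(P[:,:2]-o)@y,P[:,2]]*1000
f=arm.grab_frame("wrist"); cv2.imwrite("pics/w3.png",f["img"]);np.savez("w3.npz",**f);C=cloud(f)
for n,lo,hi in(("red",(0,150,90),(4,255,255)),("green",(45,100,30),(85,255,255)),("orange",(5,140,100),(18,255,255))):
    k=blob(f["img"],lo,hi,(0,0,640,400))>0;q=C[k]; q=tf(q); print(n,k.sum(),np.median(q,0).round(1),np.percentile(q,[3,97],axis=0).round(1).tolist(),np.argwhere(k).mean(0))
```

```text
tcp tester -4.567699326874462e-05 -0.06944470620611724 0.3283361584912832 0.06077103309140642
red 86 [  59.9 -105.    44.1] [[49.4, -107.6, 43.0], [67.8, -102.9, 45.2]] [265.80232558 281.55813953]
green 753 [ -1.3 -70.2  91.9] [[-20.0, -74.6, 90.7], [19.4, -65.1, 93.2]] [222.82735724 319.3811421 ]
orange 1739 [ -0.3 137.8  50.8] [[-10.3, 103.1, 1.3], [11.1, 182.2, 52.3]] [207.60724554 560.25646924]
```

View pics/w3.png

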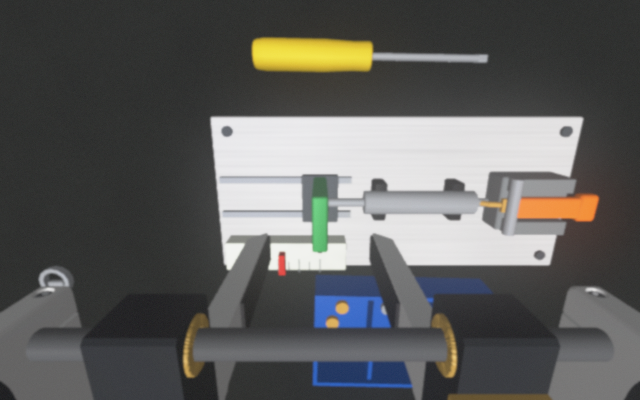

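The view shows the lever shut (orange strip to (595,207)), the handle centred between the fingers at (319,215), and the red mark at (282,265). Next I descend and pinch.

In the tool's units: 0.025 m is 0.5, 0.023 m is 0.46.

>>> nudge_tcp(rows=[{"finger_gap": 0.05, "trans": [0, 0, 0.5]}, {"finger_gap": 0.05, "trans": [0, 0, 0.5]}, {"finger_gap": 0.05, "trans": [0, 0, 0.46]}, {"finger_gap": 0}, {"finger_gap": 0}, {"finger_gap": 0}, {"finger_gap": 0}, {"finger_gap": 0}, {"finger_gap": 0}, {"finger_gap": 0}, {"finger_gap": 0}])

```text
clock: 6.85
position: [0.5726, -0.0798, 0.2568]
eef_rot: [0.421, 3.111, 0.001]
ft_force: [0.3, 4.2, 4.8]
opening: 0.0118
finger_force: 30.0
```

>>> nudge_tcp(rows=[{"finger_gap": 0}, {"finger_gap": 0}])

```text
clock: 7.05
position: [0.5726, -0.0798, 0.2568]
eef_rot: [0.421, 3.111, 0.001]
ft_force: [0.4, 4.5, 6.0]
opening: 0.012
finger_force: 30.0
```

Gripped at 12 mm with 30 N. I pull about 30 mm gently, then measure.

In the tool's units: -0.006 m is -0.12, -0.005 m is -0.1.

>>> nudge_tcp(rows=[{"finger_gap": 0, "trans": [0, -0.06, 0]}, {"finger_gap": 0, "trans": [0, -0.1, 0]}, {"finger_gap": 0, "trans": [0, -0.12, 0]}, {"finger_gap": 0, "trans": [0, -0.12, 0]}, {"finger_gap": 0, "trans": [0, -0.1, 0]}, {"finger_gap": 0, "trans": [0, -0.08, 0]}, {"finger_gap": 0, "trans": [0, -0.04, 0]}, {"finger_gap": 0}, {"finger_gap": 0}, {"finger_gap": 0}])

```text
clock: 8.05
position: [0.5646, -0.109, 0.2568]
eef_rot: [0.421, 3.111, 0.004]
ft_force: [2.5, 9.4, 5.8]
opening: 0.0119
finger_force: 30.0
```

Create m.py:
```python
from bench import arm
from h import *
import sys
p=np.load("pose.npz");o,x,y=p["o"],p["x"],p["y"]
tf=lambda P:np.c_[(P[:,:2]-o)@x,(P[:,:2]-o)@y,P[:,2]]*1000
s=arm.sense(); t=s["position"]; print("tcp y",(t[:2]-o)@y*1000,s["opening"],s["finger_force"])
for n in("wrist","top","scene"):
    f=arm.grab_frame(n); C=tf(cloud(f).reshape(-1,3)).reshape(400,640,3); np.savez(f"{n}_{sys.argv[1]}.npz",**f)
    cv2.imwrite(f"pics/{n}_{sys.argv[1]}.png",f["img"])
    for c,lo,hi in(("red",(0,150,90),(4,255,255)),("green",(45,100,30),(85,255,255))):
        k=(blob(f["img"],lo,hi,(0,0,640,400))>0)&(abs(C[...,0])<75)&(abs(C[...,1])<180)
        q=C[k]; print(n,c,k.sum(),np.median(q,0).round(1),np.percentile(q,[3,97],axis=0).round(1).tolist(),np.argwhere(k).mean(0).round(1)[::-1])
f=arm.grab_frame("wrist")
```

```bash
python3 m.py a
```

Run:
```python
import cv2
i=cv2.imread("pics/wrist_a.png"); cv2.imwrite("pics/a_crop.png",cv2.resize(i[180:330,220:420],None,fx=4,fy=4,interpolation=2))
```

```text
tcp y -100.03710069287496 0.011852628995444248 30.00450164079666
wrist red 127 [  62.4 -105.8   44.1] [[8.8, -108.0, 43.0], [68.6, -102.9, 107.1]] [310.9 316. ]
wrist green 1666 [ -1.4 -99.6  91.8] [[-20.1, -105.1, 90.6], [19.4, -94.1, 93.0]] [319.9 270. ]
  return _methods._mean(a, axis=axis, dtype=dtype,
  ret = um.true_divide(
Traceback (most recent call last):
  File "m.py", line 12, in <module>
    q=C[k]; print(n,c,k.sum(),np.median(q,0).round(1),np.percentile(q,[3,97],axis=0).round(1).tolist(),np.argwhere(k).mean(0).round(1)[::-1])
                                                      ~~~~~~~~~~~~~^^^^^^^^^^^^^^^^^
IndexError: index -1 is out of bounds for axis 0 with size 0
```

View pics/a_crop.png

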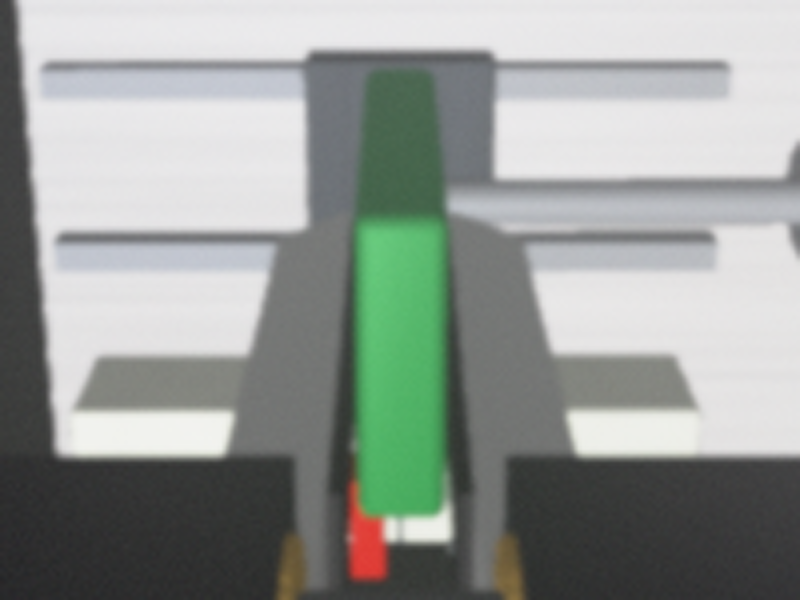

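The crop shows the handle pinched upright between the fingers. The red mark at full-frame (312,316) is still slightly left of the handle centre (320), and the pointer is hidden under the handle. I measure the remaining gap.

Create g.py:
```python
from h import *
import sys
f=dict(np.load(sys.argv[1])); p=np.load("pose.npz");o,x,y=p["o"],p["x"],p["y"]
hsv=cv2.cvtColor(f["img"],cv2.COLOR_BGR2HSV)
ty=lambda P:(P[:,:2]-o)@y*1000
tx=lambda P:(P[:,:2]-o)@x*1000
b=[int(a) for a in sys.argv[2:6]]
k=blob(f["img"],(0,150,90),(4,255,255),b); uv=np.argwhere(k)[:,::-1]
for z in(.034,.044):
    Y=ty(ray(f,uv,z)); print("mark z",z,len(uv),Y.mean().round(2),((Y.max()+Y.min())/2).round(2),np.ptp(Y).round(1),tx(ray(f,uv,z)).mean().round(1))
g=cv2.inRange(hsv,(45,100,110),(85,255,255)); uv=np.argwhere(g)[:,::-1]; uv=uv[(uv[:,0]>250)&(uv[:,0]<400)]
for v in range(uv[:,1].min()+4,uv[:,1].max()-2,10):
    u=uv[uv[:,1]==v][:,0]; Y=ty(ray(f,[[u.min()-.5,v],[u.max()+.5,v]],.092)); print("handle row",v,Y.round(1),Y.mean().round(2))
```

```bash
echo w3; python3 g.py w3.npz 270 245 295 280; echo a; python3 g.py wrist_a.npz 300 290 325 330
```

```text
w3
mark z 0.034 86 -106.37 -106.63 5.0 64.7
mark z 0.044 86 -105.04 -105.29 4.8 59.3
handle row 201 [-75.6 -64.9] -70.24
handle row 211 [-74.9 -64.8] -69.87
handle row 221 [-74.9 -64.8] -69.86
handle row 231 [-75.  -64.7] -69.84
handle row 241 [-75.  -64.6] -69.82
a
mark z 0.034 140 -106.03 -105.74 6.8 69.7
mark z 0.044 140 -105.74 -105.46 6.5 62.3
handle row 237 [-105.3  -94.5] -99.89
handle row 247 [-105.4  -93.9] -99.64
handle row 257 [-105.4  -93.8] -99.63
handle row 267 [-105.5  -94.3] -99.87
handle row 277 [-105.5  -94.2] -99.87
handle row 287 [-105.6  -94.1] -99.86
handle row 297 [-105.6  -94.1] -99.85
```

In the tool's units: -0.002 m is -0.04, -0.0015 m is -0.03.

>>> nudge_tcp(rows=[{"finger_gap": 0, "trans": [0, -0.04, 0]}, {"finger_gap": 0, "trans": [0, -0.04, 0]}, {"finger_gap": 0, "trans": [0, -0.03, 0]}, {"finger_gap": 0}, {"finger_gap": 0}, {"finger_gap": 0}])

```text
clock: 8.75
position: [0.5631, -0.1142, 0.2568]
eef_rot: [0.421, 3.111, 0.005]
ft_force: [2.8, 10.0, 5.7]
opening: 0.0117
finger_force: 30.0
```

Run:
```python
from bench import arm
from h import *
f=arm.grab_frame("wrist"); np.savez("wb.npz",**f); i=f["img"]
cv2.imwrite("pics/b_crop.png",cv2.resize(i[250:340,270:370],None,fx=6,fy=6,interpolation=2))
f=arm.grab_frame("scene"); np.savez("sb.npz",**f); cv2.imwrite("pics/s_crop.png",cv2.resize(f["img"][170:290,230:380],None,fx=5,fy=5,interpolation=2))
```

```bash
python3 g.py wb.npz 305 290 330 330
```

```text
mark z 0.034 114 -105.49 -105.39 6.1 70.8
mark z 0.044 114 -105.49 -105.4 5.8 63.2
handle row 237 [-110.7  -99.8] -105.23
handle row 247 [-110.7  -99.2] -104.97
handle row 257 [-110.8  -99.2] -104.96
handle row 267 [-110.8  -99.6] -105.21
handle row 277 [-110.9  -99.5] -105.2
handle row 287 [-110.9  -99.5] -105.19
handle row 297 [-110.4  -99.4] -104.93
```

View pics/b_crop.png

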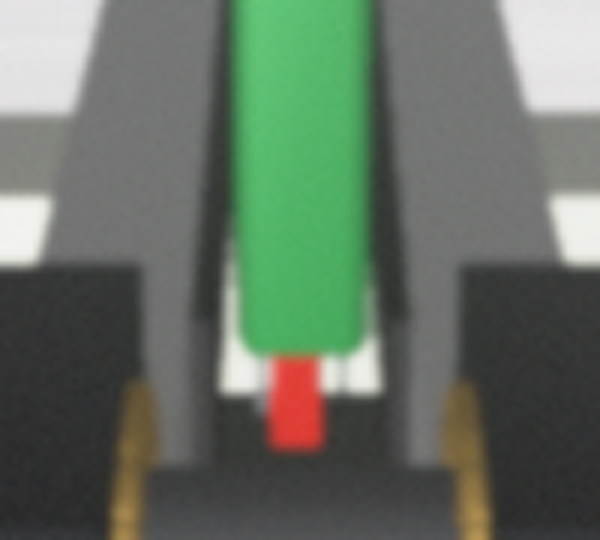

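View pics/s_crop.png

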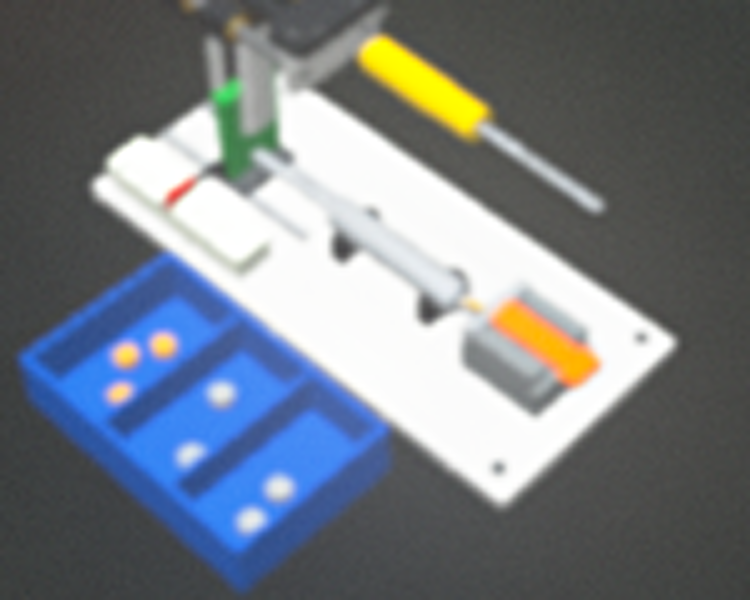

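The wrist crop shows the red mark (full-frame x≈319.5) centred under the handle (x≈320). The scene crop shows the black pointer running straight into the red mark, the lever flat and the tray and screwdriver undisturbed. The residual is about 0.3 mm, so I hand in.

```bash
python3 -c "
from bench import arm
print(arm.finish_job())"
```

```text
the job is handed in; nothing more can be done
None
```

I shut the lever fully against its stop, then drew the handle out until its pointer stood level with the red mark (about 0.3 mm off by camera), and handed in at about 9 s with the gripper still holding it there.

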